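Shim a rocking balance level

TASK

The laboratory balance rocks because its front-left foot is too short. Push the orange wedge along the bench, thin end first, under that foot just until the balance stands level again, with its other three feet down and the foot resting on the wedge; then press down with a fingertip for a moment on the top of the case at the opposite (rear-right) corner to check that it no longer rocks, and move clear. Only push and press: do not lift the wedge or the balance, do not shove the balance out of its place (taped out in blue on the bench), and leave the other things alone.

Things in the scene. Friction and masses are not known exactly. Their poses are not given: they have to be found in the camera images.
- balance: White balance, loose, about 2.4 kg; case 200 (x) x 220 (y) mm, from 20 to 62 mm above its soles, round steel pan to 71 mm. Origin: centre in plan, at sole height. x: front to rear, y: its left, z: up. Black feet at x +-80, y +-90 mm; the front-left one is 7 mm short. It starts leaning 3.6 degrees onto that foot, rear-right foot 7 mm in the air. A few newtons on the wedge do not slide it.
- short_foot (a point): Lowest point of the short front-left foot, a rubber dome of 12 mm radius at (-80, 90, 7) mm in the balance's frame, 20 mm in from the case's left and front sides. It starts resting on the bench; with the balance level it is 7 mm above the bench.
- check_corner (a point): Point to press: on the flat top of the case above the rear-right foot, clear of the pan (110 mm across, centred 20 mm behind the middle); at (72, -82, 62) mm in the balance's frame.
- wedge: Orange wedge, loose, 0.11 kg, 95 (x) x 56 (y) mm, flat on the bench left of the short foot, thin end roughly towards it. Origin: middle of its underside; x to the thin end, z up. The top slopes from 1.2 mm thick at x = 47.5 to 13.2 mm at x = -35.5; from there to x = -47.5 mm is an upright heel block, 26 mm high, full width: push on its back face. It stays where it is left under the foot.
- timer: Bystander, leave alone: small white kitchen-style timer, 64x64x19 mm, behind on the left; origin at the centre of its underside
- syringe_pack: Bystander, leave alone: flat sterile syringe pack, 104x43x16 mm, to the right of the balance; origin at the centre of its underside
- petri_dish: Bystander, leave alone: round petri dish, 59 mm across, 15 mm high, to the left; origin at the centre of its underside
- slide_box: Bystander, leave alone: dark green slide box, 65x85x30 mm, behind on the left; origin at the centre of its underside
- dropper_bottle: Bystander, leave alone: brown dropper bottle with a black bulb, 34 mm across, 102 mm high, behind the balance; origin at the centre of its underside
- vial: Bystander, leave alone: brown vial with a black cap, 23 mm across, 57 mm high, far left; origin at the centre of its underside
Things that resemble listed ones, but are neither listed nor needed, are in the scene too. Of the things that look like the wedge, take the one that is farthest to the robot's left at the start.

How it is judged (in metres and radians):
On the way, in this order (a step that is already met when the one before it is completed fails the run):
1. the wedge is under the short foot and the balance stands level (angle between balance's own z axis and vertical below 0.01 rad and contact force between wedge and balance above 0.5 N), for 0.3 s.
2. the rear-right corner of the case is pressed down with the fingertips, the balance staying level (contact force between the fingers and balance above 2 N and horizontal distance between the grasp point and check_corner below 0.055 m and angle between balance's own z axis and vertical below 0.014 rad), for 0.1 s.
At the end, for the whole second after the job is handed in: The balance stands within 0.01 rad (0.6 degrees) of level with its short foot bearing on the wedge (over 0.5 N), the wedge flat on the bench, both at rest, and the balance within 30 mm of where it stood (all of step 1 and height (world z) of wedge below 0.006 m and height (world z) of balance below 0.01 m and linear speed of each of balance, wedge below 0.01 m/s and distance of balance from where it was at the start of the episode below 0.03 m); the robot touches nothing.
It fails at once if the wedge is lifted off the bench (over 12 mm) (height (world z) of wedge above 0.012 m).
It fails at once if the balance is lifted (its middle over 15 mm up) (height (world z) of balance above 0.015 m).
It fails at once if the balance is shoved over 30 mm from its place (distance of balance from where it was at the start of the episode above 0.03 m).
It fails at once if a bystander is moved over 30 mm (distance of any of timer, syringe_pack, petri_dish, slide_box, dropper_bottle, vial from where it was at the start of the episode above 0.03 m).
It also fails if it takes over 51 s, if anything falls off the work surface, if the arm or the gripper's body presses on something with over 40 N, if the wrist force passes 120 N, or if a joint passes its speed limit or range.

ROBOT

A 6-joint arm with a two-finger parallel gripper is mounted at the origin on a cart in front of the work surface, level with it; the furniture and walls round the work are solid. World frame = base frame: x ahead of the robot, y to its left, z up, the work surface at z = 0. Lengths are in mm, angles in rad, forces in N, time in s.
With the tool pointing down it reaches from about 350 to 775 mm from the base axis. Payload 7.3 kg.
Tool frame: the origin (TCP) lies between the finger pads; the fingertips stand bot.tip_extent ahead of it and the grasp point (between the pads) lies 6 mm ahead of it (bot.tip_extent is the distance from the TCP to the fingertips, in mm); x points along the fingers, y is the direction in which the jaws open and shut, and the axes are right-handed (so a half turn about x gives the same grasp; the last joint's range is limited). The gripper opens to 92 mm and grips with 3 to 60 N. Pads are 19 mm wide; open, the fingers measure 130 mm over their backs; the gripper's body (75 mm by 190 mm) begins 47 mm behind the grasp point.
Start: joints at [-1.353, 0.342, 1.524, -0, 1.275, -0.146], TCP at [186.832, -490.649, 251.741] pointing down, gripper open.
Joint ranges: [-2.53, 2.53], [-0.77, 2.02], [0.04, 2.7], [-1, 4.14], [0.28, 2.66], [-3.11, 3.11]. Speed limits (rad/s): [2.57, 2.57, 3.14, 3.14, 3.14, 3.14].

INTERFACE

Orientations are given as [roll, pitch, yaw] about the fixed x, y, z axes, in that order (R = Rz(yaw) Ry(pitch) Rx(roll)).
In Python, from plant import bot, capture, workorder gives the robot as it stands. The module is installed in compiled form; this text tells all that it offers.
- The arm moves only by the shell command python3 -m crank 'ROWS'. ROWS is JSON, a list of rows, each an object with "linear": the shift along the tool's x, y, z in cm, a list of three; "delta_rot": the turn, a rotation vector about the tool's x, y, z in degrees, a list of three; "fingers": the opening, from 0 (shut) to 1 (fully open). In form: [{"linear": [x, y, z], "delta_rot": [wx, wy, wz], "fingers": fingers}, ...]. A call has exactly 5 rows; each row shifts and turns the commanded pose from where the row before left it, along the tool's axes as they then stand; what a row does not reach is not made up. A row lasts 1/10 s, in which the tool goes at most 50 mm and 8.59 degrees, less where a joint would pass 70% of its speed; a pose out of reach is approached as far as the arm can. A call with a gripper value outside its range is refused whole. The fingers move at their own pace and stop on an object; the grip force is fixed at half the most. Time passes only in rows, so rows that do not move let the fingers close, or fill a call up. It gives the time, the measured TCP pose, the force and the opening at its end, in the units of the state.
- bot.get_obs(): the state, without advancing time (a new reading comes with each control period).
- capture(name): name is "scene" or "top" or "wrist"; returns a dict with "image" (384x512x3 uint8, blue, green, red), "mtx" (3x3 intrinsics, pixels), "pose" (4x4, takes a point from camera to world coordinates). Camera axes: x right, y down, z forward; pixel columns grow to the right and rows downward; lengths in mm; the calibration is good to about 2 mm. A picture is of the moment at which its call begins. There is no depth.
- workorder.close_job(): hands the job in, once; it reports no verdict.
The state is a dict: "time": time; "joint_positions": joint angles; "dq": joint speeds; "tau": joint torques, N m; "tool_pos": TCP position; "tcp_rot": TCP orientation; "contact_force": force on the tool from outside, world axes, zero at the start; "moment": the same for the moment, N m; "grip_width": finger opening in mm.
Only numpy, scipy, OpenCV 4.12 (cv2) and the standard library are available. Lean on these libraries where they do the work, as an engineer would, in place of code of your own. Each camera call takes 0.05 s, during which the arm holds its last target. There are 200 camera calls.

## Working session

There is one attempt and no reset: what is moved stays moved. The work goes in short steps, Python scripts to look and compute and a shell command to move; the robot and the scene stay as the last step left them, time stands still between calls to the robot, and variables do not carry over. Pictures are saved under pics/ and viewed, on a budget of 10 in all, crops included, one or two more only if the job needs it, and the job is handed in when it is done.

```bash
mkdir -p pics; python3 - <<'E'
from plant import bot,capture
import cv2,numpy as np
o=bot.get_obs();print(o,bot.tip_extent)
for n in("scene","top"):
    c=capture(n);cv2.imwrite(f"pics/{n}0.png",c["image"]);print(n,c["mtx"].round(1).tolist(),c["pose"].round(3).tolist())
E
```

```text
{'time': 0.0, 'joint_positions': array([-1.35299370e+00,  3.42737418e-01,  1.52503045e+00, -1.54424567e-05,
        1.27539243e+00, -1.46018338e-01]), 'dq': array([ 0.00030994, -0.0005299 , -0.00010225,  0.00041814, -0.00057596,
        0.00045925]), 'tau': array([-3.32038595e-03, -4.31248498e+01, -2.44220906e+01,  7.13252812e-02,
        5.60352893e-02, -1.56953715e-04]), 'tool_pos': array([ 186.74612535, -490.26383738,  251.03261979]), 'tcp_rot': array([-1.7073954 ,  1.56922861,  1.79802273]), 'contact_force': array([ 0.30659124,  0.16072923, -0.16346557]), 'moment': array([ 0.01730738,  0.01647044, -0.01462633]), 'grip_width': 91.73736826250449} 25.0
scene [[384.6, 0.0, 252.4], [0.0, 384.6, 191.4], [0.0, 0.0, 1.0]] [[-0.896, -0.264, 0.357, 226.369], [-0.444, 0.515, -0.733, 872.949], [0.009, -0.816, -0.579, 655.111], [0.0, 0.0, 0.0, 1.0]]
top [[454.1, 0.0, 259.7], [0.0, 454.1, 191.0], [0.0, 0.0, 1.0]] [[0.016, -0.998, 0.056, 507.145], [-1.0, -0.017, -0.008, 150.166], [0.009, -0.056, -0.998, 1167.786], [0.0, 0.0, 0.0, 1.0]]
```

View pics/top0.png

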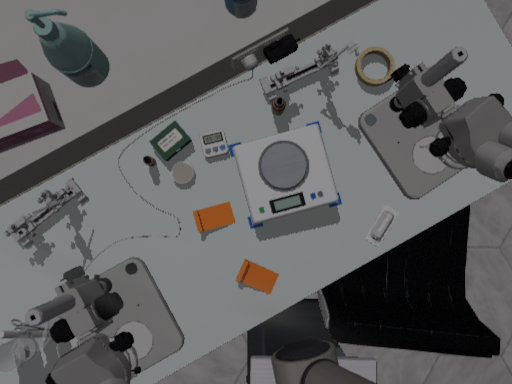

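View pics/scene0.png

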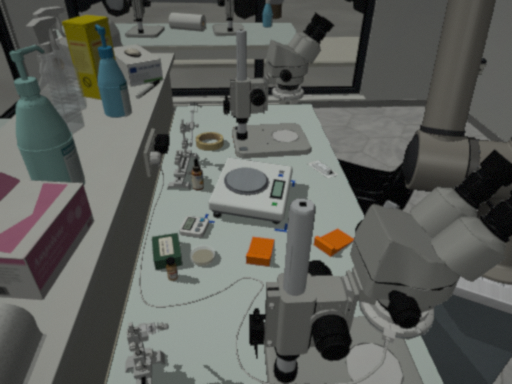

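The top view shows the balance centred near (286,172), display (front) downwards, with blue tape at its corners. The target wedge, leftmost of the two, is at (214,217) with its heel on the left; the other one is at (258,276).

```bash
cat > h.py <<'E'
import cv2,numpy as np
from plant import bot,capture
def ray(c,uv,z):
    P=c["pose"];d=P[:3,:3]@np.linalg.inv(c["mtx"])@np.array([uv[0],uv[1],1.]);o=P[:3,3]
    return o+d*(z-o[2])/d[2]
def proj(c,p):
    P=c["pose"];q=c["mtx"]@(P[:3,:3].T@(np.asarray(p,float)-P[:3,3]));return q[:2]/q[2]
def mask(im,lo,hi):
    return cv2.inRange(cv2.cvtColor(im,cv2.COLOR_BGR2HSV),lo,hi)
def blobs(m,amin):
    return [k for k in cv2.findContours(m,cv2.RETR_EXTERNAL,cv2.CHAIN_APPROX_NONE)[0] if cv2.contourArea(k)>amin]
E
python3 - <<'E'
from h import *
c=capture("top");im=c["image"]
for k in blobs(mask(im,(3,150,100),(20,255,255)),100):
    b=cv2.boxPoints(cv2.minAreaRect(k));print("orange",b.round(1).tolist(),[ray(c,p,5)[:2].round(1).tolist() for p in b])
for k in blobs(mask(im,(100,120,60),(125,255,255)),8):
    x=k[:,0,:].mean(0);print("blue",x.round(1),cv2.contourArea(k),ray(c,x,0)[:2].round(1), [ray(c,p,0)[:2].round(0).tolist() for p in cv2.boxPoints(cv2.minAreaRect(k))])
cv2.imwrite("pics/crop1.png",cv2.resize(im[110:300,180:350],None,fx=4,fy=3.15*4/3.15*0.78 and 3.1,interpolation=cv2.INTER_CUBIC) if 0 else cv2.resize(im[115:260,180:350],None,fx=4,fy=4,interpolation=cv2.INTER_CUBIC))
E
```

```text
orange [[236.0, 279.70001220703125], [244.6999969482422, 259.3999938964844], [278.1000061035156, 273.79998779296875], [269.3999938964844, 294.0]] [[346.1, 197.4], [397.5, 176.3], [362.7, 90.7], [311.4, 112.0]]
orange [[193.0, 211.3000030517578], [229.10000610351562, 201.5], [234.60000610351562, 222.10000610351562], [198.5, 231.8000030517578]] [[517.6, 310.5], [544.0, 218.8], [491.8, 203.6], [465.5, 295.1]]
blue [253.9 223.4] 32.0 [489.3 154.5] [[487.0, 178.0], [506.0, 169.0], [490.0, 132.0], [470.0, 140.0]]
blue [312.8 195.8] 10.5 [562.6   3.9] [[567.0, 10.0], [570.0, 2.0], [559.0, -2.0], [556.0, 6.0]]
blue [336.6 201.1] 24.0 [550.  -57.5] [[539.0, -38.0], [571.0, -61.0], [558.0, -79.0], [526.0, -55.0]]
blue [232.8 147.6] 25.0 [684.1 212.3] [[673.0, 233.0], [708.0, 214.0], [696.0, 194.0], [662.0, 213.0]]
```

View pics/crop1.png

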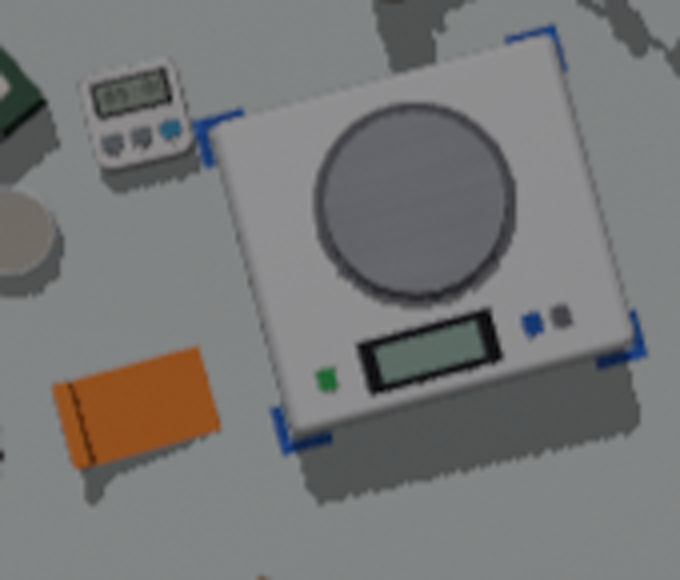

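The crop shows the case's top corners at (210,120), (550,32), (636,345) and (290,435). The tape's outer corners are at (196,122), (555,27), (645,353) and (285,452). The wedge's heel-back corners are at (53,384) and (77,468), and its thin-end corners at (198,348) and (220,430).

```bash
python3 - <<'E'
from h import *
c=capture("top")
f=lambda u,v,z:ray(c,(180+(u-1.5)/4,115+(v-1.5)/4),z)
top=[f(210,120,62),f(550,32,70),f(636,345,62),f(290,435,54)] #RL RR FR FL
tape=[f(196,122,0),f(555,27,0),f(645,353,0),f(285,452,0)]
for n,q in(("top",top),("tape",tape)):
    q=np.array(q);m=q.mean(0);fx=(q[0]+q[1]-q[2]-q[3]);fy=q[0]+q[3]-q[1]-q[2]
    print(n,q.round(0).tolist(),m.round(1),"x-yaw",np.degrees(np.arctan2(fx[1],fx[0])),"y-yaw",np.degrees(np.arctan2(-fy[0],fy[1])),"len",np.hypot(*fx[:2])/2,np.hypot(*fy[:2])/2)
    if n=="tape": m0=m
    a=np.arctan2(fx[1]-fy[0],fx[0]+fy[1]);R=np.array([[np.cos(a),-np.sin(a)],[np.sin(a),np.cos(a)]])
    for nm,p in(("foot",(-80,90)),("corner",(72,-82))):print(nm,(m[:2]+R@p).round(1))
w=[f(53,384,26),f(77,468,26),f(198,348,1.2),f(220,430,1.2)]
w=np.array(w);print(w.round(1));h=(w[0]+w[1])/2;t=(w[2]+w[3])/2;d=(t-h)[:2];print("heel",h,"tip",t,np.hypot(*d),np.degrees(np.arctan2(d[1],d[0])),"origin",(h+t)/2)
e=(w[0]-w[1])[:2]+(w[2]-w[3])[:2];print("edge dir",np.degrees(np.arctan2(e[1],e[0])),np.hypot(*e)/2)
c2=capture("wrist");print(c2["pose"].round(2).tolist())
E
```

```text
top [[682.0, 211.0, 62.0], [738.0, 4.0, 70.0], [548.0, -52.0, 62.0], [490.0, 159.0, 54.0]] [614.7  80.4  62. ] x-yaw 15.733507698640544 y-yaw 15.3972297992202 len 198.48809831056298 216.33669585999644
foot [513.4 145.6]
corner [706.   20.7]
tape [[690.0, 223.0, 0.0], [757.0, -9.0, 0.0], [546.0, -69.0, 0.0], [478.0, 162.0, 0.0]] [617.6  76.9   0. ] x-yaw 15.992776933374257 y-yaw 16.109954340328475 len 220.03281193344944 240.80839408047467
foot [515.9 141.3]
corner [709.5  18. ]
[[519.1 307.9  26. ]
 [466.8 291.6  26. ]
 [543.9 219.    1.2]
 [491.6 203.8   1.2]]
heel [492.92365209 299.78729128  26.        ] tip [517.78049639 211.38713067   1.2       ] 91.82837853809815 -74.29478634862474 origin [505.35207424 255.58721097  13.6       ]
edge dir 16.72731891590152 54.583260817403996
[[0.36, -0.91, -0.23, 247.59], [-0.93, -0.34, -0.09, -468.18], [-0.0, 0.24, -0.97, 384.25], [0.0, 0.0, 0.0, 1.0]]
```

```bash
cat >> h.py <<'E'
from scipy.spatial.transform import Rotation as Ro
def tool(o=None):
    o=o or bot.get_obs();return np.array(o["tool_pos"]),Ro.from_euler("xyz",o["tcp_rot"]).as_matrix()
def need(p,yang):
    """tool-frame shift (cm) to world p, and turn deg about tool x to get tool y to world heading yang (tool down)"""
    t,R=tool();y=R[:2,1];a=np.degrees(np.arctan2(y[1],y[0]))
    print("tcp",t.round(1),"y heading",round(a,2),"tilt x",R[:,0].round(3),"shift cm",(R.T@(np.array(p)-t)/10).round(2),"turn about x",round(-((yang-a+180)%360-180),2))
E
python3 - <<'E'
from h import *
_,R=tool();print(R.round(3))
d=np.array([np.cos(np.radians(-74)),np.sin(np.radians(-74))])
H=np.array([492.9,299.8]);p=H-d*(9.5+20)
need([*p,200],16);need([*p,200],-164)
E
```

```text
[[-0.     0.356 -0.935]
 [ 0.001 -0.935 -0.356]
 [-1.    -0.001 -0.   ]]
tcp [ 186.8 -490.5  251.4] y heading -69.15 tilt x [-0.     0.001 -1.   ] shift cm [  5.19 -65.9  -56.98] turn about x -85.15
tcp [ 186.8 -490.5  251.4] y heading -69.15 tilt x [-0.     0.001 -1.   ] shift cm [  5.19 -65.9  -56.98] turn about x 94.85
```

```bash
r='python3 -m crank'
python3 -m crank '[{"linear":[0,0,0],"delta_rot":[-8.5,0,0],"fingers":0.5},{"linear":[0,0,0],"delta_rot":[-8.5,0,0],"fingers":0.2},{"linear":[0,0,0],"delta_rot":[-8.5,0,0],"fingers":0.17},{"linear":[0,0,0],"delta_rot":[-8.5,0,0],"fingers":0.17},{"linear":[0,0,0],"delta_rot":[-8.5,0,0],"fingers":0.17}]'
python3 -m crank '[{"linear":[0,0,0],"delta_rot":[-8.5,0,0],"fingers":0.17},{"linear":[0,0,0],"delta_rot":[-8.5,0,0],"fingers":0.17},{"linear":[0,0,0],"delta_rot":[-8.5,0,0],"fingers":0.17},{"linear":[0,0,0],"delta_rot":[-8.5,0,0],"fingers":0.17},{"linear":[0,0,0],"delta_rot":[-8.5,0,0],"fingers":0.17}]'
python3 -m crank '[{"linear":[0,2.7,-2.76],"delta_rot":[0,0,0],"fingers":0.17},{"linear":[0,2.7,-2.76],"delta_rot":[0,0,0],"fingers":0.17},{"linear":[0,2.7,-2.76],"delta_rot":[0,0,0],"fingers":0.17},{"linear":[0,2.7,-2.76],"delta_rot":[0,0,0],"fingers":0.17},{"linear":[0,2.7,-2.76],"delta_rot":[0,0,0],"fingers":0.17}]'
python3 -m crank '[{"linear":[0,2.7,-2.76],"delta_rot":[0,0,0],"fingers":0.17},{"linear":[0,2.7,-2.76],"delta_rot":[0,0,0],"fingers":0.17},{"linear":[0,2.7,-2.76],"delta_rot":[0,0,0],"fingers":0.17},{"linear":[0,2.7,-2.76],"delta_rot":[0,0,0],"fingers":0.17},{"linear":[0,2.7,-2.76],"delta_rot":[0,0,0],"fingers":0.17}]'
python3 -m crank '[{"linear":[0,1.6,-2.85],"delta_rot":[0,0,0],"fingers":0.17},{"linear":[0,1.6,-2.85],"delta_rot":[0,0,0],"fingers":0.17},{"linear":[0,1.6,-2.85],"delta_rot":[0,0,0],"fingers":0.17},{"linear":[0,1.6,-2.85],"delta_rot":[0,0,0],"fingers":0.17},{"linear":[0,1.6,-2.85],"delta_rot":[0,0,0],"fingers":0.17}]'
python3 -m crank '[{"linear":[0,1.6,-2.85],"delta_rot":[0,0,0],"fingers":0.17},{"linear":[0,1.6,-2.85],"delta_rot":[0,0,0],"fingers":0.17},{"linear":[0,1.6,-2.85],"delta_rot":[0,0,0],"fingers":0.17},{"linear":[0,1.6,-2.85],"delta_rot":[0,0,0],"fingers":0.17},{"linear":[0,1.6,-2.85],"delta_rot":[0,0,0],"fingers":0.17}]'
python3 -c "
from h import *
need([484.8,328.2,150],16)"
```

```text
time: 0.75
tool_pos: [186.8, -490.5, 251.6]
tcp_rot: [-2.495, 1.571, 1.758]
contact_force: [-0.3, 0.3, 0.1]
grip_width: 56.4
time: 1.25
tool_pos: [186.8, -490.6, 251.6]
tcp_rot: [3.031, 1.571, 1.743]
contact_force: [0.7, -0.9, -0.3]
grip_width: 17.4
time: 1.75
tool_pos: [279.4, -319.6, 251.7]
tcp_rot: [0.639, 1.571, -0.656]
contact_force: [1.2, -0.6, 0.6]
grip_width: 15.6
time: 2.25
tool_pos: [371.7, -149.9, 251.8]
tcp_rot: [0.587, 1.57, -0.708]
contact_force: [0.5, 0.2, -0.6]
grip_width: 15.9
time: 2.75
tool_pos: [409.4, 8.9, 251.8]
tcp_rot: [0.704, 1.57, -0.59]
contact_force: [0.3, -0.4, 0.7]
grip_width: 15.8
time: 3.25
tool_pos: [447.4, 167.8, 251.7]
tcp_rot: [-0.008, 1.571, -1.302]
contact_force: [0.4, -0.4, 0.9]
grip_width: 15.4
tcp [447.4 167.8 251.7] y heading 15.85 tilt x [ 0. -0. -1.] shift cm [ 10.16   7.98 -14.41] turn about x -0.15
```

```bash
python3 -m crank '[{"linear":[2,1.6,-2.88],"delta_rot":[0,0,0],"fingers":0.17},{"linear":[2,1.6,-2.88],"delta_rot":[0,0,0],"fingers":0.17},{"linear":[2,1.6,-2.88],"delta_rot":[0,0,0],"fingers":0.17},{"linear":[2,1.6,-2.88],"delta_rot":[0,0,0],"fingers":0.17},{"linear":[2,1.6,-2.88],"delta_rot":[0,0,0],"fingers":0.17}]'
python3 -m crank '[{"linear":[2.6,0,0],"delta_rot":[0,0,0],"fingers":0.17},{"linear":[2.6,0,0],"delta_rot":[0,0,0],"fingers":0.17},{"linear":[2.6,0,0],"delta_rot":[0,0,0],"fingers":0.17},{"linear":[2.6,0,0],"delta_rot":[0,0,0],"fingers":0.17},{"linear":[1.4,0,0],"delta_rot":[0,0,0],"fingers":0.17}]'
python3 - <<'E'
from h import *
need([490.3,308.9,33],16)
c=capture("top")
cv2.imwrite("pics/pre.png",cv2.resize(c["image"][120:270,140:340],None,fx=4,fy=4,interpolation=cv2.INTER_CUBIC))
c=capture("scene")
cv2.imwrite("pics/pres.png",cv2.resize(c["image"][140:300,140:360],None,fx=3.6,fy=3.6,interpolation=cv2.INTER_CUBIC))
E
```

```text
time: 3.75
tool_pos: [485.1, 328.2, 150.7]
tcp_rot: [-0.587, 1.571, -1.881]
contact_force: [-0.2, -0.4, -0.0]
grip_width: 15.7
time: 4.25
tool_pos: [483.9, 326.3, 31.4]
tcp_rot: [-1.355, 1.567, -2.649]
contact_force: [-0.3, -0.2, 0.3]
grip_width: 15.8
tcp [483.9 326.3  31.4] y heading 15.85 tilt x [-0.003 -0.002 -1.   ] shift cm [-0.16  0.14  1.85] turn about x -0.15
```

View pics/pre.png

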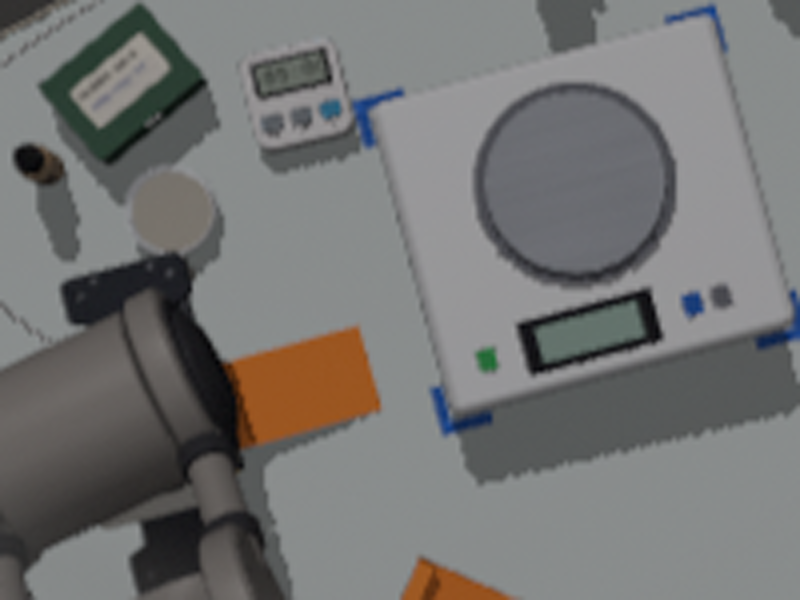

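The wedge is untouched: thin end near crop pixel (370,370), with the fingers behind the heel at about (235,400). I'll approach, then push along a clockwise arc.

```bash
python3 -m crank '[{"linear":[-0.1,0.1,0.4],"delta_rot":[0,0,0],"fingers":0.17},{"linear":[0,0,0.4],"delta_rot":[0,0,0],"fingers":0.17},{"linear":[0,0,0.4],"delta_rot":[0,0,0],"fingers":0.17},{"linear":[0,0,0.4],"delta_rot":[0,0,0],"fingers":0.17},{"linear":[0,0,0.3],"delta_rot":[0,0,0],"fingers":0.17}]'
python3 -m crank '[{"linear":[0,0.12,0.42],"delta_rot":[1.2,0,0],"fingers":0.17},{"linear":[0,0.12,0.42],"delta_rot":[1.2,0,0],"fingers":0.17},{"linear":[0,0.12,0.42],"delta_rot":[1.2,0,0],"fingers":0.17},{"linear":[0,0.12,0.42],"delta_rot":[1.2,0,0],"fingers":0.17},{"linear":[0,0.12,0.42],"delta_rot":[1.2,0,0],"fingers":0.17}]'
python3 -m crank '[{"linear":[0,0.12,0.42],"delta_rot":[1.2,0,0],"fingers":0.17},{"linear":[0,0.12,0.42],"delta_rot":[1.2,0,0],"fingers":0.17},{"linear":[0,0.12,0.42],"delta_rot":[1.2,0,0],"fingers":0.17},{"linear":[0,0.12,0.42],"delta_rot":[1.2,0,0],"fingers":0.17},{"linear":[0,0.12,0.42],"delta_rot":[1.2,0,0],"fingers":0.17}]'
python3 - <<'E'
from h import *
need([490.3,308.9,33],4)
c=capture("top")
cv2.imwrite("pics/arc.png",cv2.resize(c["image"][120:270,140:340],None,fx=4,fy=4,interpolation=cv2.INTER_CUBIC))
E
```

```text
time: 4.85
tool_pos: [491.6, 308.6, 35.3]
tcp_rot: [1.797, 1.57, 0.502]
contact_force: [-0.3, 1.3, 0.9]
grip_width: 16.0
time: 5.35
tool_pos: [502.0, 289.4, 34.6]
tcp_rot: [-0.483, 1.571, -1.884]
contact_force: [-0.3, 1.0, -0.2]
grip_width: 15.7
time: 5.85
tool_pos: [510.6, 269.3, 34.6]
tcp_rot: [-0.607, 1.571, -2.112]
contact_force: [-0.1, 1.5, 0.4]
grip_width: 15.8
tcp [510.6 269.3  34.6] y heading 3.74 tilt x [-0. -0. -1.] shift cm [ 0.16 -1.77 -4.08] turn about x -0.26
```

View pics/arc.png

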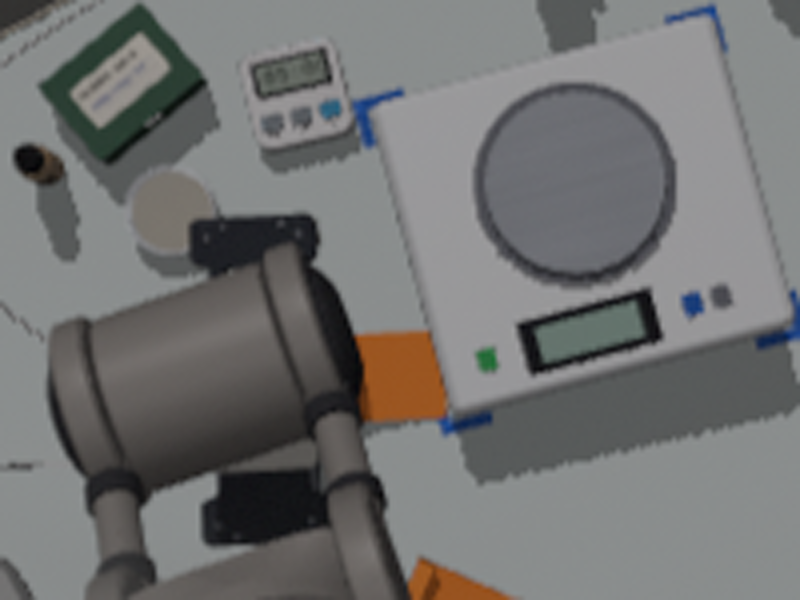

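The wedge turned with the tool. Its visible edges run from (358,336) to (430,331) and from (365,424) to (445,418), and its tip is just under the case edge.

```bash
python3 - <<'E'
from h import *
c=capture("top");im=c["image"]
m=mask(im[:255],(3,150,60),(20,255,255));m[:, :225]=0
k=max(blobs(m,50),key=cv2.contourArea)[:,0]
F=np.array([516,142])
t,R=tool();d=R[:2,2];n=R[:2,1];print("push dir",np.degrees(np.arctan2(d[1],d[0])),"foot rel tool along/lat",(F-t[:2])@d,(F-t[:2])@n)
for lo in(1,0):
    P=[]
    for u in range(232,247):
        v=k[k[:,0]==u][:,1]
        if len(v): P.append(ray(c,(u,(v.max()+.5) if lo else v.min()-.5),0 if lo else 4)[:2])
    P=np.array(P);vx,vy,x0,y0=cv2.fitLine(P.astype(np.float32),cv2.DIST_HUBER,0,.01,.01).ravel();s=-np.sign(vy)
    e=np.array([vx,vy])*s;q=F-[x0,y0];print("lower" if lo else "upper","heading",np.degrees(np.arctan2(e[1],e[0])),"foot left of edge",q[0]*-e[1]+q[1]*e[0], "tool", ((t[:2]-[x0,y0])@[-e[1],e[0]]),len(P))
E
```

```text
push dir -86.23907395086995 foot rel tool along/lat 127.12959705962571 -3.040148705255285
lower heading -83.65804 foot left of edge 23.559550747530693 tool 32.3215424679464 15
upper heading -83.620125 foot left of edge -29.96915196431246 tool -21.123197598676832 15
```

```bash
python3 -m crank '[{"linear":[0,0,0.5],"delta_rot":[0,0,0],"fingers":0.17},{"linear":[0,0,0.5],"delta_rot":[0,0,0],"fingers":0.17},{"linear":[0,0,0.5],"delta_rot":[0,0,0],"fingers":0.17},{"linear":[0,0,0.5],"delta_rot":[0,0,0],"fingers":0.17},{"linear":[0,0,0.5],"delta_rot":[0,0,0],"fingers":0.17}]'
python3 -m crank '[{"linear":[0,0,0.5],"delta_rot":[0,0,0],"fingers":0.17},{"linear":[0,0,0.5],"delta_rot":[0,0,0],"fingers":0.17},{"linear":[0,0,0.5],"delta_rot":[0,0,0],"fingers":0.17},{"linear":[0,0,0.5],"delta_rot":[0,0,0],"fingers":0.17},{"linear":[0,0,0.5],"delta_rot":[0,0,0],"fingers":0.17}]'
cat > tilt.py <<'E'
from h import *
# predict pixel motion of case-top points for tilt fraction; compare with optical flow against baseline
b=cv2.imread("pics/scene0.png");c=capture("scene");g=[cv2.cvtColor(i,cv2.COLOR_BGR2GRAY) for i in(b,c["image"])]
a=np.radians(16);R=np.array([[np.cos(a),-np.sin(a)],[np.sin(a),np.cos(a)]]);C=np.array([617.6,76.9])
ax=np.array([80,90,0.])/np.hypot(80,90) # diagonal through the FR/RL feet (balance frame)
def pos(pb,tl):
    p0=np.array([-80,-90,0.]) # FR foot pivot; diagonal FR->RL
    q=p0+Ro.from_rotvec(-ax*tl).apply(np.array(pb,float)-p0);return np.array([*(C+R@q[:2]),q[2]])
t0=np.radians(3.6)
if pos((-80,90,7),t0)[2]>3: t0=-t0
m=np.zeros_like(g[0]);poly=np.array([proj(c,pos(p,t0)) for p in((-97,107,62),(97,107,62),(97,-107,62),(-97,-107,62))]).astype(int)
cv2.fillConvexPoly(m,poly,255);m=cv2.dilate(m,np.ones((5,5)))
K=cv2.goodFeaturesToTrack(g[0],60,.02,5,mask=m);N,s,e=cv2.calcOpticalFlowPyrLK(g[0],g[1],K,None,winSize=(13,13),maxLevel=2)
K,N=K[s[:,0]==1,0],N[s[:,0]==1,0];A=[];B=[]
for k,n in zip(K,N):
    w=ray(c,k,62);pb=[*(R.T@(w[:2]-C)),62.]
    J=proj(c,pos(pb,0))-proj(c,pos(pb,t0)) # full levelling motion in px
    dx=proj(c,w+[1,0,0])-proj(c,w);dy=proj(c,w+[0,1,0])-proj(c,w)
    A+=[[J[0],dx[0],dy[0]],[J[1],dx[1],dy[1]]];B+=[n[0]-k[0],n[1]-k[1]]
from scipy.optimize import least_squares
A=np.array(A);B=np.array(B);r=least_squares(lambda x:A@x-B,[0,0,0],loss="soft_l1",f_scale=.3)
print("features",len(K),"levelled fraction, slide x,y mm:",r.x.round(3),"med resid",np.median(abs(A@r.x-B)).round(2),"tilt rad",round((1-r.x[0])*.0628,4))
cv2.imwrite("pics/last.png",cv2.resize(c["image"][140:300,140:360],None,fx=3.6,fy=3.6,interpolation=cv2.INTER_CUBIC))
t,Rt=tool();F=np.array([516,142]);print("tcp",t.round(1),"foot along/lat",((F-t[:2])@Rt[:2,2]).round(1),((F-t[:2])@Rt[:2,1]).round(1))
E
python3 tilt.py
```

```text
time: 6.45
tool_pos: [512.3, 245.2, 34.8]
tcp_rot: [2.596, 1.569, 1.092]
contact_force: [-0.2, 5.4, 0.3]
grip_width: 15.5
time: 6.95
tool_pos: [513.8, 219.5, 34.6]
tcp_rot: [-1.778, 1.571, 3.002]
contact_force: [0.6, 4.8, -0.5]
grip_width: 15.5
features 27 levelled fraction, slide x,y mm: [  8.648  14.713 -53.787] med resid 26.83 tilt rad -0.4803
tcp [513.9 218.6  34.6] foot along/lat 76.6 -3.0
```

View pics/last.png

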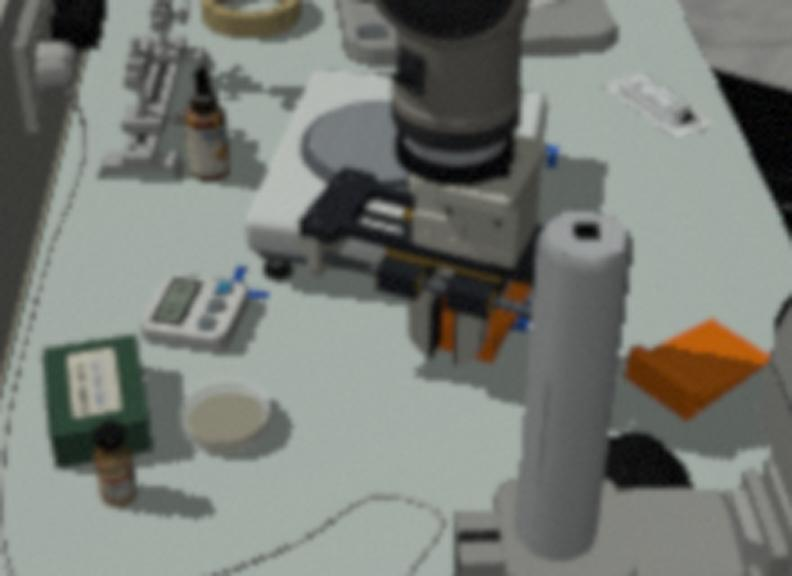

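The arm hides the balance in the scene view. The wedge's heel shows at about (450,330) and (500,310) behind the fingers, lying flat. I'll measure tilt from the top camera.

```bash
sed -i 's#pics/scene0.png#pics/top0.png#; s#capture("scene")#capture("top")#; s#\[140:300,140:360\]#[100:260,160:350]#' tilt.py
sed -i 's#^print("features".*#A1=A[:,0];f=least_squares(lambda x:A1*x-B,[0],loss="soft_l1",f_scale=.3).x;print("tilt only frac",f.round(3),"resid",np.median(abs(A1*f-B)).round(2))\n&#' tilt.py
python3 tilt.py
```

```text
tilt only frac [0.739] resid 0.17
features 35 levelled fraction, slide x,y mm: [ 0.793 -0.15   0.169] med resid 0.17 tilt rad 0.013
tcp [513.9 218.7  34.6] foot along/lat 76.7 -3.0
```

```bash
python3 -m crank '[{"linear":[0,0,0.2],"delta_rot":[0,0,0],"fingers":0.17},{"linear":[0,0,0.2],"delta_rot":[0,0,0],"fingers":0.17},{"linear":[0,0,0.2],"delta_rot":[0,0,0],"fingers":0.17},{"linear":[0,0,0.2],"delta_rot":[0,0,0],"fingers":0.17},{"linear":[0,0,0],"delta_rot":[0,0,0],"fingers":0.17}]'
python3 tilt.py
python3 -m crank '[{"linear":[0,0,0.1],"delta_rot":[0,0,0],"fingers":0.17},{"linear":[0,0,0.1],"delta_rot":[0,0,0],"fingers":0.17},{"linear":[0,0,0],"delta_rot":[0,0,0],"fingers":0.17},{"linear":[0,0,0],"delta_rot":[0,0,0],"fingers":0.17},{"linear":[0,0,0],"delta_rot":[0,0,0],"fingers":0.17}]'
python3 tilt.py
```

```text
time: 7.55
tool_pos: [514.4, 211.4, 34.6]
tcp_rot: [-0.284, 1.57, -1.787]
contact_force: [-0.3, 2.8, -0.1]
grip_width: 15.9
tilt only frac [0.829] resid 0.3
features 35 levelled fraction, slide x,y mm: [ 0.986 -0.412  0.533] med resid 0.29 tilt rad 0.0009
tcp [514.4 211.4  34.7] foot along/lat 69.4 -3.1
time: 8.1
tool_pos: [514.5, 209.8, 34.6]
tcp_rot: [-0.146, 1.571, -1.65]
contact_force: [0.8, 4.0, -1.0]
grip_width: 15.5
tilt only frac [0.864] resid 0.27
features 35 levelled fraction, slide x,y mm: [ 1.08  -0.581  0.651] med resid 0.28 tilt rad -0.005
tcp [514.5 209.8  34.7] foot along/lat 67.8 -3.1
```

View pics/last.png

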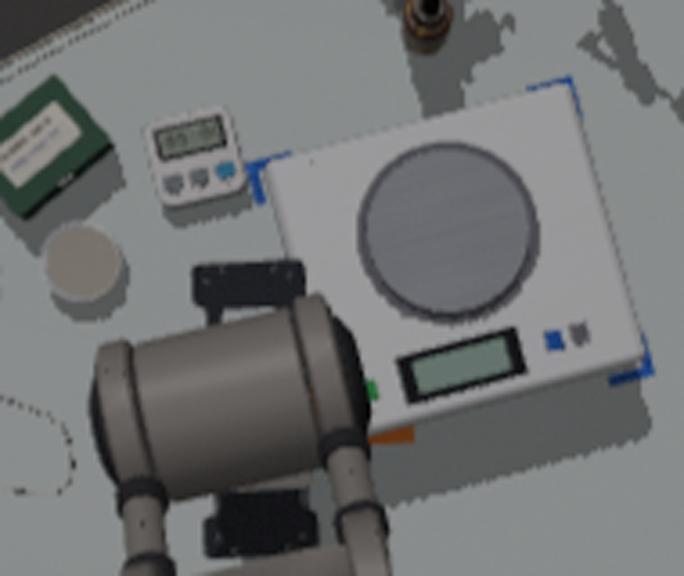

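The balance is nearly level; a sliver of orange wedge shows ahead of the case front at (410,435), and nothing else has moved. Geometry says about 2.5 mm more. After that I'll back off and check with an unobstructed scene view.

```bash
python3 -m crank '[{"linear":[0,0,0.1],"delta_rot":[0,0,0],"fingers":0.17},{"linear":[0,0,0.1],"delta_rot":[0,0,0],"fingers":0.17},{"linear":[0,0,0.05],"delta_rot":[0,0,0],"fingers":0.17},{"linear":[0,0,0],"delta_rot":[0,0,0],"fingers":0.17},{"linear":[0,0,0],"delta_rot":[0,0,0],"fingers":0.17}]'
python3 tilt.py
python3 -m crank '[{"linear":[0,0,-1],"delta_rot":[0,0,0],"fingers":0.17},{"linear":[0,0,-2],"delta_rot":[0,0,0],"fingers":0.17},{"linear":[0,0,-3],"delta_rot":[0,0,0],"fingers":0.1},{"linear":[-3,0,-2],"delta_rot":[0,0,0],"fingers":0},{"linear":[-4,0,0],"delta_rot":[0,0,0],"fingers":0}]'
python3 -m crank '[{"linear":[-4,0,0],"delta_rot":[0,0,0],"fingers":0},{"linear":[-4,-3,0],"delta_rot":[0,0,0],"fingers":0},{"linear":[0,-4,0],"delta_rot":[0,0,0],"fingers":0},{"linear":[0,-4,0],"delta_rot":[0,0,0],"fingers":0},{"linear":[0,-2,0],"delta_rot":[0,0,0],"fingers":0}]'
python3 tilt.py
sed 's#pics/top0.png#pics/scene0.png#; s#capture("top")#capture("scene")#; s#\[100:260,160:350\]#[130:290,160:350]#;s#pics/last#pics/lasts#' tilt.py >tilts.py; python3 tilts.py
```

```text
time: 8.65
tool_pos: [514.7, 207.6, 34.7]
tcp_rot: [3.049, 1.571, 1.545]
contact_force: [-0.2, 4.6, -0.7]
grip_width: 15.6
tilt only frac [0.941] resid 0.29
features 35 levelled fraction, slide x,y mm: [ 1.233 -0.745  1.   ] med resid 0.33 tilt rad -0.0146
tcp [514.7 207.6  34.7] foot along/lat 65.5 -3.1
time: 9.2
tool_pos: [507.6, 288.9, 103.6]
tcp_rot: [-1.164, 1.566, -2.665]
contact_force: [0.5, 0.1, 0.4]
grip_width: 1.0
time: 9.7
tool_pos: [376.6, 277.9, 185.0]
tcp_rot: [-0.674, 1.569, -2.176]
contact_force: [0.1, -0.4, 0.2]
grip_width: 0.1
tilt only frac [0.913] resid 0.2
features 35 levelled fraction, slide x,y mm: [ 1.297 -1.162  0.841] med resid 0.17 tilt rad -0.0186
tcp [374.7 277.7 184.8] foot along/lat 145.1 131.7
tilt only frac [0.887] resid 0.63
features 27 levelled fraction, slide x,y mm: [ 0.571  2.033 -3.455] med resid 0.42 tilt rad 0.0269
tcp [377.2 278.2 185.1] foot along/lat 145.4 129.1
```

View pics/lasts.png

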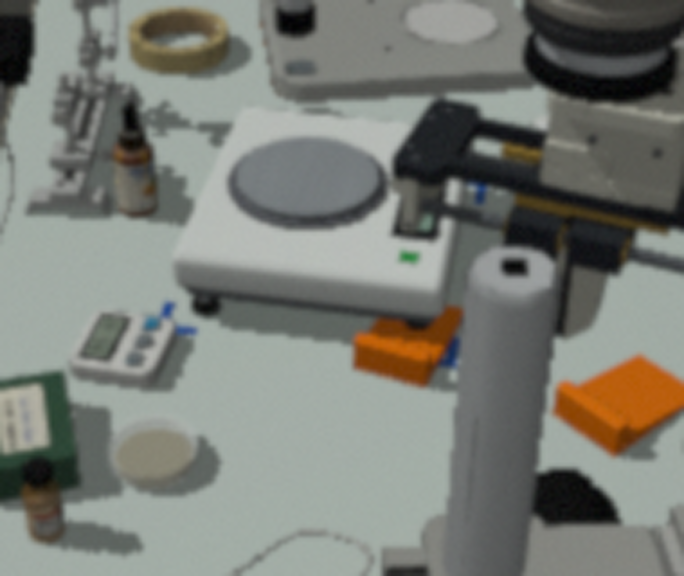

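```bash
python3 -m crank '[{"linear":[-1,0,4.3],"delta_rot":[0,0,0],"fingers":0},{"linear":[-1,0,4.3],"delta_rot":[0,0,0],"fingers":0},{"linear":[-1,0,4.3],"delta_rot":[0,0,0],"fingers":0},{"linear":[-1,0,4.3],"delta_rot":[0,0,0],"fingers":0},{"linear":[-1,0,4.3],"delta_rot":[0,0,0],"fingers":0}]'
python3 -m crank '[{"linear":[0,0,4.3],"delta_rot":[0,0,0],"fingers":0},{"linear":[0,0,4.3],"delta_rot":[0,0,0],"fingers":0},{"linear":[0,0,4.3],"delta_rot":[0,0,0],"fingers":0},{"linear":[0,0,4.3],"delta_rot":[0,0,0],"fingers":0},{"linear":[0,0,4.3],"delta_rot":[0,0,0],"fingers":0}]'
cat > both.py <<'E'
from h import *
from scipy.optimize import least_squares
a=np.radians(16);C=np.array([617.6,76.9,0]);Rb=Ro.from_rotvec([0,0,a])
u=np.array([80,90,0.])/np.hypot(80,90);piv=np.array([-80,-90,0.])
def world(pb,rot,sh): # rotate balance-frame points about FR-RL diagonal pivot, shift
    return C+sh+Rb.apply(piv+rot.apply(pb-piv))
t0=Ro.from_rotvec(u*np.radians(3.6))
if (piv+t0.apply(np.array([-80,90,7.])-piv))[2]>3:t0=t0.inv()
D=[]
for nm in("top","scene"):
    b=cv2.imread(f"pics/{nm}0.png");c=capture(nm);g=[cv2.cvtColor(i,cv2.COLOR_BGR2GRAY) for i in(b,c["image"])]
    if nm=="scene": cv2.imwrite("pics/sc.png",cv2.resize(c["image"][130:290,160:350],None,fx=3.6,fy=3.6,interpolation=cv2.INTER_CUBIC))
    q=np.array([[-99,109,62.],[99,109,62],[99,-109,62],[-99,-109,62]])
    m=np.zeros_like(g[0]);cv2.fillConvexPoly(m,np.array([proj(c,p) for p in world(q,t0,0)]).astype(int),255);m=cv2.dilate(m,np.ones((3,3)))
    K=cv2.goodFeaturesToTrack(g[0],60,.02,5,mask=m)
    N,s,e=cv2.calcOpticalFlowPyrLK(g[0],g[1],K,None,winSize=(11,11),maxLevel=1)
    B,s2,_=cv2.calcOpticalFlowPyrLK(g[1],g[0],N,None,winSize=(11,11),maxLevel=1)
    ok=(s[:,0]==1)&(np.hypot(*(B-K)[:,0].T)<.15);K,N=K[ok,0],N[ok,0]
    nrm=Rb.apply(t0.apply([0,0,1.]));o=world(np.array([[0,0,62.]]),t0,0)[0];P=c["pose"];cc=P[:3,3]
    for k,n in zip(K,N):
        d=P[:3,:3]@np.linalg.inv(c["mtx"])@[*k,1.];w=cc+d*((o-cc)@nrm)/(d@nrm)
        pb=piv+t0.inv().apply(Rb.inv().apply(w-C)-piv);D.append((nm,c,pb,n-k))
def res(x):
    rot=Ro.from_rotvec([x[0],x[1],x[2]]);r=[]
    for nm,c,pb,f in D:
        r+=list(proj(c,world(pb,rot,np.array([x[3],x[4],x[5]])))-proj(c,world(pb,t0,0))-f)
    return np.array(r)
s=least_squares(res,[0]*6,loss="soft_l1",f_scale=.2);x=s.x
cov=np.linalg.inv(s.jac.T@s.jac)*np.median(abs(res(x)))**2*2
print(len(D),"rot rad (roll,pitch,yaw)",x[:3].round(4),"sd",np.sqrt(np.diag(cov)).round(4),"shift mm",x[3:].round(2),"med res px",np.median(abs(res(x))).round(3),"start was",t0.as_rotvec().round(4))
ft=np.array([[-80,90,7.],[80,-90,0],[-80,-90,0],[80,90,0]]);print("heights FL RR FR RL",world(ft,Ro.from_rotvec(x[:3]),x[3:])[:,2].round(2))
E
python3 both.py
```

```text
time: 10.3
tool_pos: [395.1, 61.9, 235.4]
tcp_rot: [0.826, 1.569, -0.678]
contact_force: [1.2, -1.2, -0.5]
grip_width: 0.2
time: 10.8
tool_pos: [409.0, -153.5, 235.0]
tcp_rot: [0.436, 1.569, -1.069]
contact_force: [1.6, 1.3, -1.1]
grip_width: 0.7
48 rot rad (roll,pitch,yaw) [-0.0071 -0.0117  0.    ] sd [0.0043 0.0046 0.0018 0.4066 0.286  0.5775] shift mm [ 0.63 -0.03  0.01] med res px 0.165 start was [-0.0417 -0.047  -0.    ]
heights FL RR FR RL [5.74 1.88 0.01 0.61]
```

```bash
cat >> both.py <<'E'
for nm in ("free xy","fixed xy"):
    f=lambda y:res([*(y[0]*t0.as_rotvec()[:2]),0,*( y[1:3] if nm=="free xy" else (0,0)),0])
    s=least_squares(f,[0,0,0],loss="soft_l1",f_scale=.2);print(nm,"remaining tilt fraction",s.x.round(3),"tilt rad",(s.x[0]*.0628).round(4),"med",np.median(abs(s.fun)).round(3))
E
python3 both.py
```

```text
48 rot rad (roll,pitch,yaw) [-0.0072 -0.0119 -0.    ] sd [0.0045 0.0049 0.0018 0.4263 0.2986 0.5983] shift mm [ 0.64 -0.03  0.  ] med res px 0.17 start was [-0.0417 -0.047  -0.    ]
heights FL RR FR RL [5.71 1.9  0.   0.61]
free xy remaining tilt fraction [ 0.183  0.492 -0.171] tilt rad 0.0115 med 0.165
fixed xy remaining tilt fraction [0.088 0.    0.   ] tilt rad 0.0055 med 0.198
```

View pics/sc.png

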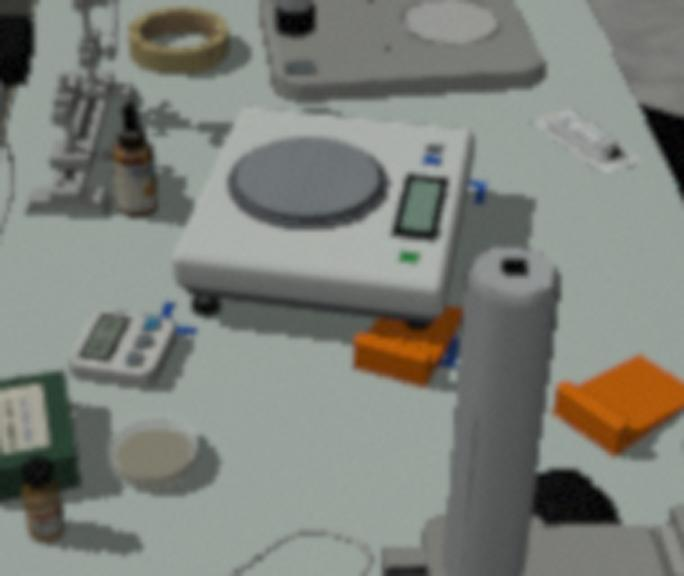

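The whole balance is visible: RL foot at (207,303) with its bottom near (207,314), FL foot at (420,318) on the wedge, and the heel's back face with lower corners at (356,368) and (425,383) and upper ones at (358,340) and (430,355). Next is a direct check of the wedge-to-foot distance in this view.

```bash
python3 - <<'E'
from h import *
c=capture("scene")
f=lambda u,v,z:ray(c,(160+(u-1.3)/3.6,130+(v-1.3)/3.6),z)[:2]
lo=[f(356,368,0),f(425,383,0)];up=[f(358,340,26),f(430,355,26)]
print("heel lower",np.round(lo,1),"upper",np.round(up,1))
for q in(lo,up):print("mid",np.mean(q,0).round(1),"width",np.hypot(*(q[1]-q[0])).round(1),"normal heading",np.degrees(np.arctan2(*( (q[1]-q[0])[::-1])))+90)
a=np.radians(16);R=np.array([[np.cos(a),-np.sin(a)],[np.sin(a),np.cos(a)]]);C=np.array([617.6,76.9])
for n,p in(("RLbottom",(80,90,0)),("FLbottom",(-80,90,7)),("RLtop",(100,110,62)),("RRtop",(100,-110,62)),("FRtop",(-100,-110,62)),("FLtop",(-100,110,62)),("RLc20",(100,110,20)),("FLc20",(-100,110,20))):
    w=[*(C+R@np.array(p[:2])),p[2]];q=proj(c,w);print(n,np.round(w,1),"crop px",((q-[160,130])*3.6+1.3).round(1))
im=c["image"];k=max((b for b in blobs(mask(im,(3,150,60),(20,255,255))[:,:290],60)),key=cv2.contourArea)
print(((cv2.approxPolyDP(k,1.2,True)[:,0]-[160,130])*3.6+1.3).round(0).tolist())
E
```

```text
heel lower [[537.4 196.5]
 [487.3 188.8]] upper [[536.6 196. ]
 [485.3 187.9]]
mid [512.4 192.6] width 50.7 normal heading -81.26362068617007
mid [510.9 191.9] width 52.0 normal heading -80.94985089901897
RLbottom [669.7 185.5   0. ] crop px [203.8 306.3]
FLbottom [515.9 141.4   7. ] crop px [415.2 325.1]
RLtop [683.4 210.2  62. ] crop px [165.7 252.7]
RRtop [744.   -1.3  62. ] crop px [238.1 100.2]
FRtop [551.8 -56.4  62. ] crop px [474.4 124.2]
FLtop [491.2 155.1  62. ] crop px [443.3 285.6]
RLc20 [683.4 210.2  20. ] crop px [169.2 298.6]
FLc20 [491.2 155.1  20. ] crop px [440.1 332.1]
[[458.0, 311.0], [448.0, 307.0], [419.0, 332.0], [404.0, 322.0], [383.0, 318.0], [358.0, 336.0], [358.0, 365.0], [422.0, 383.0], [444.0, 350.0]]
```

The evidence brackets level. Image flow says 0.005–0.011 rad short, while the wedge-to-foot distance says 0–2 mm past. A further 2.5 mm keeps it inside tolerance either way, so I'm going back for that nudge.

```bash
python3 -m crank '[{"linear":[0,0,-4.3],"delta_rot":[0,0,0],"fingers":0.17},{"linear":[0,0,-4.3],"delta_rot":[0,0,0],"fingers":0.17},{"linear":[0,0,-4.3],"delta_rot":[0,0,0],"fingers":0.17},{"linear":[0,0,-4.3],"delta_rot":[0,0,0],"fingers":0.17},{"linear":[0,0,-4.3],"delta_rot":[0,0,0],"fingers":0.17}]'
python3 -m crank '[{"linear":[1,0,-4.3],"delta_rot":[0,0,0],"fingers":0.17},{"linear":[1,0,-4.3],"delta_rot":[0,0,0],"fingers":0.17},{"linear":[1,0,-4.3],"delta_rot":[0,0,0],"fingers":0.17},{"linear":[1,0,-4.3],"delta_rot":[0,0,0],"fingers":0.17},{"linear":[1,0,-4.3],"delta_rot":[0,0,0],"fingers":0.17}]'
python3 -m crank '[{"linear":[0,2.6,0],"delta_rot":[0,0,0],"fingers":0.17},{"linear":[0,2.6,0],"delta_rot":[0,0,0],"fingers":0.17},{"linear":[0,2.6,0],"delta_rot":[0,0,0],"fingers":0.17},{"linear":[0,2.6,0],"delta_rot":[0,0,0],"fingers":0.17},{"linear":[0,2.6,0],"delta_rot":[0,0,0],"fingers":0.17}]'
python3 -m crank '[{"linear":[3,0,0],"delta_rot":[0,0,0],"fingers":0.17},{"linear":[3,0,0],"delta_rot":[0,0,0],"fingers":0.17},{"linear":[3,0,0],"delta_rot":[0,0,0],"fingers":0.17},{"linear":[2,0,0],"delta_rot":[0,0,0],"fingers":0.17},{"linear":[0,0,0],"delta_rot":[0,0,0],"fingers":0.17}]'
python3 -c "
from h import *
need([514.9,205.1,34.7],3.76)"
```

```text
time: 11.55
tool_pos: [393.3, 66.7, 235.0]
tcp_rot: [1.26, 1.57, -0.242]
contact_force: [1.9, -0.5, -0.3]
grip_width: 15.8
time: 12.05
tool_pos: [378.2, 281.4, 184.6]
tcp_rot: [1.457, 1.57, -0.044]
contact_force: [1.2, -0.4, 0.7]
grip_width: 15.7
time: 12.55
tool_pos: [509.2, 288.8, 184.7]
tcp_rot: [-0.6, 1.571, -2.101]
contact_force: [0.1, 0.5, 0.4]
grip_width: 15.9
time: 13.05
tool_pos: [506.6, 287.8, 71.9]
tcp_rot: [-1.233, 1.565, -2.735]
contact_force: [0.7, 1.3, 1.3]
grip_width: 15.6
tcp [506.6 287.8  71.9] y heading 3.97 tilt x [-0.006 -0.002 -1.   ] shift cm [3.74 0.27 8.3 ] turn about x 0.21
```

```bash
python3 -m crank '[{"linear":[1.85,0.1,0],"delta_rot":[0,0,0],"fingers":0.17},{"linear":[1.85,0.1,0],"delta_rot":[0,0,0],"fingers":0.17},{"linear":[0,0,2.3],"delta_rot":[0,0,0],"fingers":0.17},{"linear":[0,0,2.3],"delta_rot":[0,0,0],"fingers":0.17},{"linear":[0,0,2],"delta_rot":[0,0,0],"fingers":0.17}]'
python3 -m crank '[{"linear":[0,0,0.7],"delta_rot":[0,0,0],"fingers":0.17},{"linear":[0,0,0.5],"delta_rot":[0,0,0],"fingers":0.17},{"linear":[0,0,0],"delta_rot":[0,0,0],"fingers":0.17},{"linear":[0,0,0],"delta_rot":[0,0,0],"fingers":0.17},{"linear":[0,0,0],"delta_rot":[0,0,0],"fingers":0.17}]'
python3 -c "
from h import *
need([514.9,205.1,34.7],3.76)"
```

```text
time: 13.55
tool_pos: [516.0, 221.9, 39.0]
tcp_rot: [1.635, 1.569, 0.133]
contact_force: [0.6, 0.4, -0.1]
grip_width: 15.5
time: 14.05
tool_pos: [516.5, 210.3, 37.8]
tcp_rot: [1.828, 1.571, 0.325]
contact_force: [0.9, 0.3, 0.2]
grip_width: 15.7
tcp [516.5 210.3  37.8] y heading 3.89 tilt x [ 0.  0. -1.] shift cm [ 0.31 -0.19  0.5 ] turn about x 0.13
```

```bash
python3 -m crank '[{"linear":[0.3,0,0.1],"delta_rot":[0,0,0],"fingers":0.17},{"linear":[0,0,0.1],"delta_rot":[0,0,0],"fingers":0.17},{"linear":[0,0,0.1],"delta_rot":[0,0,0],"fingers":0.17},{"linear":[0,0,0.1],"delta_rot":[0,0,0],"fingers":0.17},{"linear":[0,0,0.1],"delta_rot":[0,0,0],"fingers":0.17}]'
python3 -m crank '[{"linear":[0,0,0],"delta_rot":[0,0,0],"fingers":0.17},{"linear":[0,0,0],"delta_rot":[0,0,0],"fingers":0.17},{"linear":[0,0,0],"delta_rot":[0,0,0],"fingers":0.17},{"linear":[0,0,0],"delta_rot":[0,0,0],"fingers":0.17},{"linear":[0,0,0],"delta_rot":[0,0,0],"fingers":0.17}]'
python3 -c "
from h import *
need([514.9,205.1,34.7],3.76)"
python3 -m crank '[{"linear":[0,0,-1],"delta_rot":[0,0,0],"fingers":0.17},{"linear":[0,0,-2],"delta_rot":[0,0,0],"fingers":0.17},{"linear":[0,0,-3],"delta_rot":[0,0,0],"fingers":0.1},{"linear":[-3,0,-2],"delta_rot":[0,0,0],"fingers":0},{"linear":[-4,0,0],"delta_rot":[0,0,0],"fingers":0}]'
python3 -m crank '[{"linear":[-4,0,0],"delta_rot":[0,0,0],"fingers":0},{"linear":[-4,-3,0],"delta_rot":[0,0,0],"fingers":0},{"linear":[0,-4,0],"delta_rot":[0,0,0],"fingers":0},{"linear":[0,-4,0],"delta_rot":[0,0,0],"fingers":0},{"linear":[0,-2,0],"delta_rot":[0,0,0],"fingers":0}]'
python3 -m crank '[{"linear":[-1,0,4.3],"delta_rot":[0,0,0],"fingers":0},{"linear":[-1,0,4.3],"delta_rot":[0,0,0],"fingers":0},{"linear":[-1,0,4.3],"delta_rot":[0,0,0],"fingers":0},{"linear":[-1,0,4.3],"delta_rot":[0,0,0],"fingers":0},{"linear":[-1,0,4.3],"delta_rot":[0,0,0],"fingers":0}]'
python3 -m crank '[{"linear":[0,0,4.3],"delta_rot":[0,0,0],"fingers":0},{"linear":[0,0,4.3],"delta_rot":[0,0,0],"fingers":0},{"linear":[0,0,4.3],"delta_rot":[0,0,0],"fingers":0},{"linear":[0,0,4.3],"delta_rot":[0,0,0],"fingers":0},{"linear":[0,0,0],"delta_rot":[0,0,0],"fingers":0}]'
python3 both.py; python3 -c "
from h import *
need([690,22,110],3.76)"
```

```text
time: 14.55
tool_pos: [516.3, 206.0, 34.3]
tcp_rot: [-2.816, 1.568, 1.963]
contact_force: [-1.5, 8.8, -3.3]
grip_width: 15.5
time: 15.05
tool_pos: [516.3, 205.9, 34.3]
tcp_rot: [-2.693, 1.569, 2.086]
contact_force: [-1.2, 7.4, -3.4]
grip_width: 15.6
tcp [516.3 205.9  34.3] y heading 3.81 tilt x [-0.001  0.002 -1.   ] shift cm [-0.04 -0.14  0.07] turn about x 0.05
time: 15.55
tool_pos: [509.9, 286.4, 103.6]
tcp_rot: [-1.277, 1.567, -2.778]
contact_force: [1.3, 0.1, 0.7]
grip_width: 1.3
time: 16.05
tool_pos: [378.8, 275.4, 185.0]
tcp_rot: [-0.987, 1.57, -2.49]
contact_force: [0.5, -0.2, 0.7]
grip_width: 0.5
time: 16.55
tool_pos: [396.1, 59.7, 235.4]
tcp_rot: [0.967, 1.57, -0.536]
contact_force: [0.8, 0.7, -0.2]
grip_width: 0.3
time: 17.05
tool_pos: [408.3, -114.8, 234.9]
tcp_rot: [0.318, 1.568, -1.191]
contact_force: [0.6, 0.2, -0.1]
grip_width: 0.6
47 rot rad (roll,pitch,yaw) [-0.0035 -0.0145  0.0048] sd [0.0042 0.0059 0.0016 0.4372 0.296  0.5714] shift mm [ 1.27 -0.84 -0.42] med res px 0.15 start was [-0.0417 -0.047  -0.    ]
heights FL RR FR RL [ 5.94  1.89 -0.42  1.25]
free xy remaining tilt fraction [ 0.127  0.35  -1.029] tilt rad 0.008 med 0.18
fixed xy remaining tilt fraction [0.014 0.    0.   ] tilt rad 0.0009 med 0.299
tcp [ 407.6 -111.   234.6] y heading 3.7 tilt x [-0.  0. -1.] shift cm [ 12.45  29.04 -11.45] turn about x -0.06
```

```bash
python3 -m crank '[{"linear":[1,3.1,-1.1],"delta_rot":[0,0,0],"fingers":0},{"linear":[1,3.1,-1.1],"delta_rot":[0,0,0],"fingers":0},{"linear":[1,3.1,-1.1],"delta_rot":[0,0,0],"fingers":0},{"linear":[1,3.1,-1.1],"delta_rot":[0,0,0],"fingers":0},{"linear":[1,3.1,-1.1],"delta_rot":[0,0,0],"fingers":0}]'
python3 -m crank '[{"linear":[1,3.1,-1.1],"delta_rot":[0,0,0],"fingers":0},{"linear":[1,3.1,-1.1],"delta_rot":[0,0,0],"fingers":0},{"linear":[1,3.1,-1.1],"delta_rot":[0,0,0],"fingers":0},{"linear":[1,3.1,-1.1],"delta_rot":[0,0,0],"fingers":0},{"linear":[1,3.1,-1.1],"delta_rot":[0,0,0],"fingers":0}]'
python3 -m crank '[{"linear":[1,0,0],"delta_rot":[0,0,0],"fingers":0},{"linear":[1,0,0],"delta_rot":[0,0,0],"fingers":0},{"linear":[1,0,0],"delta_rot":[0,0,0],"fingers":0},{"linear":[0.5,0,0],"delta_rot":[0,0,0],"fingers":0},{"linear":[0,0,0],"delta_rot":[0,0,0],"fingers":0}]'
python3 -c "
from h import *
need([709.5,18,87],3.7)"
```

```text
time: 17.65
tool_pos: [559.6, -42.4, 184.4]
tcp_rot: [-1.844, 1.57, 2.938]
contact_force: [0.2, -0.4, 0.4]
grip_width: 0.5
time: 18.15
tool_pos: [710.3, 23.4, 134.3]
tcp_rot: [-1.655, 1.57, 3.127]
contact_force: [0.4, -0.4, 0.5]
grip_width: 0.3
time: 18.65
tool_pos: [708.7, 19.7, 99.2]
tcp_rot: [-1.615, 1.569, -3.119]
contact_force: [0.3, -0.4, 0.7]
grip_width: 0.1
tcp [708.7  19.7  99.2] y heading 3.82 tilt x [-0.002 -0.    -1.   ] shift cm [1.22 0.07 0.18] turn about x 0.12
```

```bash
python3 -m crank '[{"linear":[0.4,0,0],"delta_rot":[0,0,0],"fingers":0},{"linear":[0.4,0,0],"delta_rot":[0,0,0],"fingers":0},{"linear":[0.1,0,0],"delta_rot":[0,0,0],"fingers":0},{"linear":[0,0,0],"delta_rot":[0,0,0],"fingers":0},{"linear":[0,0,0],"delta_rot":[0,0,0],"fingers":0}]'
python3 -m crank '[{"linear":[0.1,0,0],"delta_rot":[0,0,0],"fingers":0},{"linear":[0,0,0],"delta_rot":[0,0,0],"fingers":0},{"linear":[0,0,0],"delta_rot":[0,0,0],"fingers":0},{"linear":[0,0,0],"delta_rot":[0,0,0],"fingers":0},{"linear":[0,0,0],"delta_rot":[0,0,0],"fingers":0}]'
python3 -m crank '[{"linear":[0.1,0,0],"delta_rot":[0,0,0],"fingers":0},{"linear":[0,0,0],"delta_rot":[0,0,0],"fingers":0},{"linear":[0,0,0],"delta_rot":[0,0,0],"fingers":0},{"linear":[0,0,0],"delta_rot":[0,0,0],"fingers":0},{"linear":[0,0,0],"delta_rot":[0,0,0],"fingers":0}]'
```

```text
time: 19.15
tool_pos: [709.8, 20.0, 90.9]
tcp_rot: [1.236, 1.57, -0.268]
contact_force: [-0.3, 0.3, 0.6]
grip_width: 0.4
time: 19.65
tool_pos: [709.7, 20.0, 89.7]
tcp_rot: [0.52, 1.571, -0.983]
contact_force: [0.3, -0.1, -0.2]
grip_width: 0.5
time: 20.15
tool_pos: [709.7, 20.0, 88.7]
tcp_rot: [0.79, 1.571, -0.714]
contact_force: [-0.5, 0.3, 0.1]
grip_width: 0.6
```

```bash
python3 -m crank '[{"linear":[0.05,0,0],"delta_rot":[0,0,0],"fingers":0},{"linear":[0,0,0],"delta_rot":[0,0,0],"fingers":0},{"linear":[0,0,0],"delta_rot":[0,0,0],"fingers":0},{"linear":[0,0,0],"delta_rot":[0,0,0],"fingers":0},{"linear":[0,0,0],"delta_rot":[0,0,0],"fingers":0}]'
python3 -m crank '[{"linear":[0.05,0,0],"delta_rot":[0,0,0],"fingers":0},{"linear":[0,0,0],"delta_rot":[0,0,0],"fingers":0},{"linear":[0,0,0],"delta_rot":[0,0,0],"fingers":0},{"linear":[0,0,0],"delta_rot":[0,0,0],"fingers":0},{"linear":[0,0,0],"delta_rot":[0,0,0],"fingers":0}]'
python3 -m crank '[{"linear":[0.05,0,0],"delta_rot":[0,0,0],"fingers":0},{"linear":[0,0,0],"delta_rot":[0,0,0],"fingers":0},{"linear":[0,0,0],"delta_rot":[0,0,0],"fingers":0},{"linear":[0,0,0],"delta_rot":[0,0,0],"fingers":0},{"linear":[0,0,0],"delta_rot":[0,0,0],"fingers":0}]'
```

```text
time: 20.65
tool_pos: [709.7, 20.0, 88.2]
tcp_rot: [-0.363, 1.571, -1.867]
contact_force: [-0.0, 0.1, 0.1]
grip_width: 0.6
time: 21.15
tool_pos: [709.7, 20.0, 87.7]
tcp_rot: [0.591, 1.571, -0.913]
contact_force: [-0.3, 0.4, 1.1]
grip_width: 0.8
time: 21.65
tool_pos: [709.7, 20.0, 87.3]
tcp_rot: [1.055, 1.571, -0.448]
contact_force: [-0.4, 0.2, 1.7]
grip_width: 0.4
```

```bash
python3 -m crank '[{"linear":[0.05,0,0],"delta_rot":[0,0,0],"fingers":0},{"linear":[0,0,0],"delta_rot":[0,0,0],"fingers":0},{"linear":[0,0,0],"delta_rot":[0,0,0],"fingers":0},{"linear":[0,0,0],"delta_rot":[0,0,0],"fingers":0},{"linear":[0,0,0],"delta_rot":[0,0,0],"fingers":0}]'
python3 -m crank '[{"linear":[0.05,0,0],"delta_rot":[0,0,0],"fingers":0},{"linear":[0,0,0],"delta_rot":[0,0,0],"fingers":0},{"linear":[0,0,0],"delta_rot":[0,0,0],"fingers":0},{"linear":[0,0,0],"delta_rot":[0,0,0],"fingers":0},{"linear":[0,0,0],"delta_rot":[0,0,0],"fingers":0}]'
```

```text
time: 22.15
tool_pos: [709.8, 20.0, 87.3]
tcp_rot: [1.293, 1.57, -0.211]
contact_force: [-1.5, -1.0, 5.8]
grip_width: 0.3
time: 22.65
tool_pos: [709.8, 20.0, 87.3]
tcp_rot: [1.218, 1.57, -0.286]
contact_force: [-2.9, 0.7, 7.8]
grip_width: 0.3
```

The corner took 7.8 N with the tip steady at z = 62.3 mm, so it is firm and level. Retracting clear now.

```bash
python3 -m crank '[{"linear":[-0.3,0,0],"delta_rot":[0,0,0],"fingers":0},{"linear":[-1,0,0],"delta_rot":[0,0,0],"fingers":0},{"linear":[-3,0,0],"delta_rot":[0,0,0],"fingers":0},{"linear":[-3,0,0],"delta_rot":[0,0,0],"fingers":0},{"linear":[-3,0,0],"delta_rot":[0,0,0],"fingers":0}]'
python3 -m crank '[{"linear":[-1,-3.1,1.1],"delta_rot":[0,0,0],"fingers":0},{"linear":[-1,-3.1,1.1],"delta_rot":[0,0,0],"fingers":0},{"linear":[-1,-3.1,1.1],"delta_rot":[0,0,0],"fingers":0},{"linear":[0,-3.1,1.1],"delta_rot":[0,0,0],"fingers":0},{"linear":[0,-3.1,1.1],"delta_rot":[0,0,0],"fingers":0}]'
python3 -m crank '[{"linear":[0,-3.1,1.1],"delta_rot":[0,0,0],"fingers":0},{"linear":[0,-3.1,1.1],"delta_rot":[0,0,0],"fingers":0},{"linear":[0,-3.1,1.1],"delta_rot":[0,0,0],"fingers":0},{"linear":[0,-2,2],"delta_rot":[0,0,0],"fingers":0},{"linear":[0,0,0],"delta_rot":[0,0,0],"fingers":0}]'
python3 both.py
```

```text
time: 23.15
tool_pos: [709.6, 20.0, 190.5]
tcp_rot: [-1.305, 1.571, -2.809]
contact_force: [-0.1, 0.1, 0.2]
grip_width: 0.4
time: 23.65
tool_pos: [557.7, -45.7, 220.0]
tcp_rot: [1.204, 1.569, -0.3]
contact_force: [-0.1, -0.2, -0.0]
grip_width: 0.4
time: 24.15
tool_pos: [447.9, -107.2, 219.9]
tcp_rot: [-0.064, 1.57, -1.57]
contact_force: [-0.3, 0.2, 0.3]
grip_width: 0.6
46 rot rad (roll,pitch,yaw) [-0.0037 -0.0145  0.0044] sd [0.0042 0.0058 0.0017 0.4376 0.2997 0.5812] shift mm [ 1.18 -0.8  -0.37] med res px 0.152 start was [-0.0417 -0.047  -0.    ]
heights FL RR FR RL [ 5.96  1.95 -0.37  1.28]
free xy remaining tilt fraction [ 0.122  0.282 -0.969] tilt rad 0.0077 med 0.2
fixed xy remaining tilt fraction [0.024 0.    0.   ] tilt rad 0.0015 med 0.287
```

View pics/sc.png

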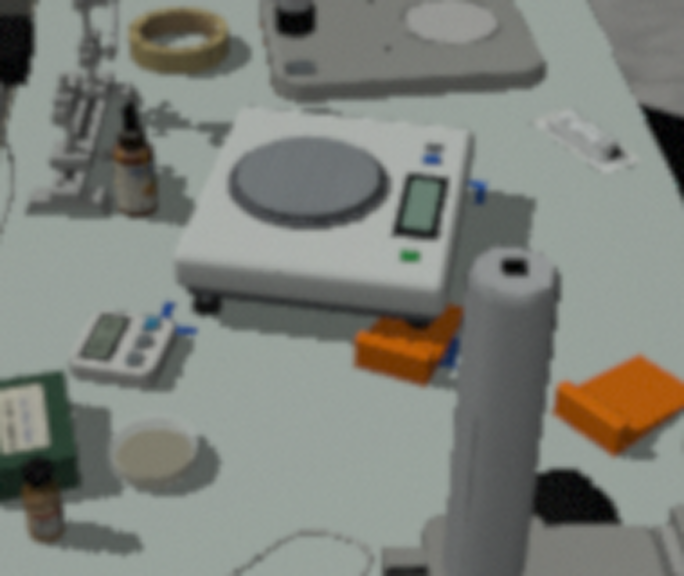

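The final view shows the FL foot at (420,318) on the flat wedge, the other items in place and the arm clear.

```bash
python3 -c "
from plant import workorder
print(workorder.close_job())"
```

```text
the job is handed in; nothing more can be done
None
```

I pushed the leftmost orange wedge under the short foot until the balance stood about level, pressed the rear-right corner, moved clear and handed the job in. No verdict was reported.

- **Wedge:** I pushed on the heel with two fingertips, along a short clockwise arc and then straight. After a first check I went back and nudged it about 2 mm further. In the last picture it lies flat with the foot on it.
- **Press check:** The tip first touched about 0.7 mm above the level height. The corner gave about 0.4 mm, then held firm at 7.8 N. This suggests the balance was at most about 0.004–0.006 rad short of level, inside the 0.01 limit.
- **Camera tilt checks, which disagree:**
  - With the balance assumed to tip only about its front-right to rear-left diagonal, the last images give 0.0015 to 0.008 rad.
  - The fit with every direction left free gives about 0.015 rad, with an uncertainty of about 0.006, which would be over the limit.
  - I trusted the press check over that noisier fit.
- **Surroundings:** The balance slid about 1 mm. In the last view the other items looked unmoved and the arm was clear. The clock was at about 24 s of the 51 s allowed.

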